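# Open the engraved combination padlock and present it

### The job

The padlock lying face up in the engraving jig has just been engraved: check that it opens. While it lies in the jig, turn its dial clockwise until the pointed nose of the dial's grip clicks into the notch at the shackle side (nose pointing straight at the shackle), then pull the shackle out all the way. After that lift the open lock out of the jig and finish while still holding it up in the gripper, level and face up, over the middle of the grey square mat with its underside at least 10 cm above the mat; do not shift the other things on the bench.

Things in the scene. Friction and masses are not known exactly. Their poses are not given: they have to be found in the camera images.
- jig: Low aluminium jig fixed to the bench, 82 x 90 mm, nest floor 25 mm above the bench. Origin at the centre of its underside, z up; the shackle sticks out over its -x side. Nest (1.5 mm play): along -x a lip 7 mm high, along +x a wall 12 mm high, both 6 mm thick; on the +y and -y sides only 12 mm high stops at the corners, so the middle 46 mm of these sides is open for fingers.
- lock: Loose steel padlock lying face up in the nest, axes as the jig's. Case 64 x 64 mm, 28 mm thick; origin at the centre of its underside; z out of the dial face; the shackle leaves it on -x, where a line marks the face. 0.4 to 0.65 kg in all. Lift it by the case (pinched on its +y and -y sides) or by the dial's grip (the dial cannot turn while the shackle is out).
- dial_grip (a point): On the dial's axis, 44 mm above the lock's underside, at half height of the grip. The black round dial (47 mm across) has its upper face 34 mm above the lock's underside; on it stands a bar grip 12 mm wide, 42 mm long, 21 mm high. The bar runs along this point's x axis, its pointed nose (white line on top) at -x, its blunt end at +x.
- dial (a joint): Dial angle in rad: 0 when the nose points straight at the shackle (opening notch), growing clockwise seen from above; range -2.8 to 0.9, at the start -2.2 to -0.95. Notch clicks every 30 degrees (0.52 rad) hold it to about 0.06 rad; turning over one takes up to about 0.1 N m. The shackle is released only within about 0.13 rad of 0.
- shackle (a joint): How far the shackle is pulled out of the case in m: 0 shut, 0.018 all the way out (stop). It slides along the lock's -x axis, takes about 3 to 6 N, and stays where it is left. While locked it has only about 1 to 3 mm of play.
- shackle_bow (a point): Middle of the shackle's bow on the rod's centre line, 14 mm above the lock's underside, 72.5 mm from the lock's origin along -x when shut. The shackle is a level U of 9 mm steel rod, legs 46 mm apart (centre lines); the bow is straight along y for about 22 mm, with round corners. Inside the U: 28 mm between bow and jig lip, 37 mm between the legs.
- mat: Grey square mat, 150 x 150 mm and 3 mm thick, flat on the bench and fixed. Origin at the centre of its underside.
- award_cup: Bystander: silver award cup on a black foot, 180 mm tall, 122 mm over its handles. Origin at the centre of its underside, as for all bystanders.
- brass_cup: Bystander: brass award cup on a black foot, 140 mm tall, 99 mm over its handles.
- mug: Bystander: white mug, 76 mm across and 85 mm tall.
- spray_bottle: Bystander: clear bottle with a black cap, 64 mm across and 170 mm tall.
- tape_roll: Bystander: cardboard-coloured ring lying flat, 64 mm across and 19 mm high.
- carton: Bystander: open cardboard box, 130 x 100 x 50 mm.
- screwdriver: Bystander: black-handled screwdriver lying flat, 160 mm long.
- calculator: Bystander: black desk calculator lying flat, 130 x 75 x 14 mm.
Mind the look-alikes: they are no part of the job. What is shaped like the lock but blue is not meant.

How it is judged:
By the outcome, as a careful person would: the job done as asked, in the order asked, and still so for the second after the job is handed in, while the arm keeps its last pose, push and grip.
It also fails if it takes over 70 s, if anything falls off the work surface, if the arm or the gripper's body presses on something with over 40 N, if the wrist force passes 120 N, or if a joint passes its speed limit or range.

### The arm

A 6-joint arm with a two-finger parallel gripper is mounted at the origin on the work surface. World frame = base frame: x ahead of the robot, y to its left, z up, the work surface at z = 0. Lengths are in m, angles in rad, forces in N, time in s.
With the tool pointing down it reaches from about 0.275 to 0.85 m from the base axis. Payload 5.2 kg.
Tool frame: the origin (TCP) lies at the very end of the fingers, on their centre line; the grasp point (between the pads) lies 19 mm behind it; z points along the fingers, y is the direction in which the jaws open and shut (so a half turn about z gives the same grasp; the last joint's range is limited). The gripper opens to 85 mm and grips with 20 to 120 N. Pads are 22 mm wide; open, the fingers measure 114 mm over their backs; the gripper's body (76 mm by 85 mm) begins 54 mm behind the grasp point. The pads swing forward as they close: fully open they stand 13 mm farther back than shut.
Start: joints at [1.009, 0.259, 1.535, -0, 1.348, -0.203], TCP at [0.193, 0.515, 0.231] pointing down, gripper open.
Joint ranges: [-3.14, 3.14], [-0.91, 2.08], [0.19, 2.58], [-1.22, 4.36], [0.22, 2.71], [-3.12, 3.12]. Speed limits (rad/s): [2.57, 2.57, 3.14, 3.14, 3.14, 3.14].

### API

Orientations are given as a rotation vector (axis times angle).
In Python, from bench import * gives the robot as it stands.
- The arm moves only by the tool drive_tool, never from a script. Its argument "commands" is a list of rows, each a list of 7 numbers: the shift along the tool's x, y, z in m, then the turn, a rotation vector about the tool's x, y, z in rad, then the closure, from 0 (fully open) to 1 (shut). A call has 1 to 10 rows; each row shifts and turns the pose as measured when the row begins, along the tool's axes as they then stand; what a row does not reach is not made up. A row lasts 1/12 s, in which the tool goes at most 41.7 mm and 7.16 degrees, less where a joint would pass 70% of its speed; a pose out of reach is approached as far as the arm can. A call is refused whole if a number of a shift passes 0.0417 or a number of a turn 0.125, either way. A call with a gripper value outside its range is refused whole. The fingers move at their own pace and stop on an object; the grip force is fixed at half the most. Time passes only in rows, so rows that do not move let the fingers close. It gives the time, the measured TCP pose, the force and the opening at its end, in the units of the state.
- sense(): the state, without advancing time (a new reading comes with each control period).
- get_image(name): name is "scene" or "top"; returns the picture (400x640x3 uint8, red, green, blue); there is no depth.
- calibration(name): a dict with "intrinsics" (3x3 intrinsics, pixels), "k1" (the pictures are not rectified: a ray, as slopes to the right and down, at radius r is drawn at 1 + k1 r^2 times it, then the intrinsics apply), "rvec" (rotation vector, rad) and "tvec" (3), from world to camera coordinates, as OpenCV has them. Camera axes: x right, y down, z forward; pixel columns grow to the right and rows downward; lengths in m; the calibration is good to about 2 mm. A picture is of the moment at which its call begins. calibration takes no time and is no camera call.
- close_job(): hands the job in, once; it reports no verdict.
The state is a dict: "time_s": time; "joints": joint angles; "qvel": joint speeds; "joint_efforts": joint torques, N m; "eef_pos": TCP position; "tool_rot": TCP orientation; "wrist_force": force on the tool from outside, world axes, zero at the start; "ft_torque": the same for the moment, N m; "grip_width": finger opening in m.
Only numpy, scipy, OpenCV 4.12 (cv2) and the standard library are available. Lean on these libraries where they do the work, as an engineer would, in place of code of your own. Each camera call takes 0.05 s, during which the arm holds its last target.

## Working session

There is one attempt and no reset: what is moved stays moved. The work goes in short steps, Python scripts to look and compute and a tool call to move; the robot and the scene stay as the last step left them, time stands still between calls to the robot, and variables do not carry over. Pictures are saved under pics/ and viewed, and the job is handed in when it is done.

Besides the shell and the picture viewer there is one more tool, called after "Call:" as name(argument=value, ...), one argument or row to a line, values as JSON. drive_tool: Moves the arm, as the interface text tells. Its arguments: {"type":"object","properties":{"commands":{"type":"array","items":{"type":"array","items":{"type":"number"}}}},"required":["commands"]}

```bash
ls; mkdir -p pics
python3 - <<'E'
from bench import *
import cv2
print(sense())
for n in("scene","top"):
    c=calibration(n);print(n,c)
    cv2.imwrite(f"pics/{n}0.png",get_image(n)[:,:,::-1])
E
```

```text
pics
{'time_s': 0.0, 'joints': array([ 1.00920179e+00,  2.59331028e-01,  1.53607984e+00,  1.02270110e-05,
        1.34799896e+00, -2.02835606e-01]), 'qvel': array([ 9.96662007e-04,  2.90985598e-04,  6.37189811e-05,  2.33402440e-04,
        1.37269308e-03, -6.42737264e-04]), 'joint_efforts': array([ 1.72125579e-03, -4.46030116e+01, -2.90575701e+01, -1.29774890e-04,
        1.19046276e-02, -1.14853270e-05]), 'eef_pos': array([0.19281971, 0.51453279, 0.23048244]), 'tool_rot': array([-5.60400637e-01, -3.09050681e+00,  2.64202308e-03]), 'wrist_force': array([-0.01507376,  0.14754196,  0.46283046]), 'ft_torque': array([-0.00298888, -0.03169074,  0.02553967]), 'grip_width': 0.08517583221919917}
scene {'intrinsics': array([[462.33623614,   0.        , 327.16505241],
       [  0.        , 462.33623614, 203.13088138],
       [  0.        ,   0.        ,   1.        ]]), 'k1': -0.10436472953790558, 'rvec': array([ 0.75839535,  2.6530103 , -1.03599011]), 'tvec': array([ 0.46705954, -0.21132543,  1.60169753])}
top {'intrinsics': array([[424.09058852,   0.        , 320.40678203],
       [  0.        , 424.09058852, 199.47858107],
       [  0.        ,   0.        ,   1.        ]]), 'k1': 0.008150104010985525, 'rvec': array([ 2.22610277, -2.16897711,  0.05775421]), 'tvec': array([0.05943362, 0.58283965, 1.07570886])}
```

View pics/scene0.png

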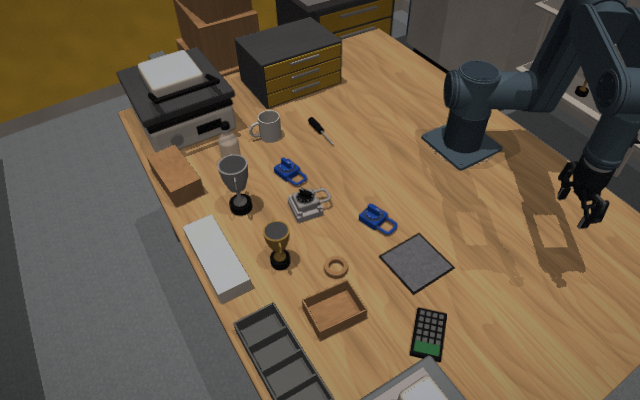

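View pics/top0.png

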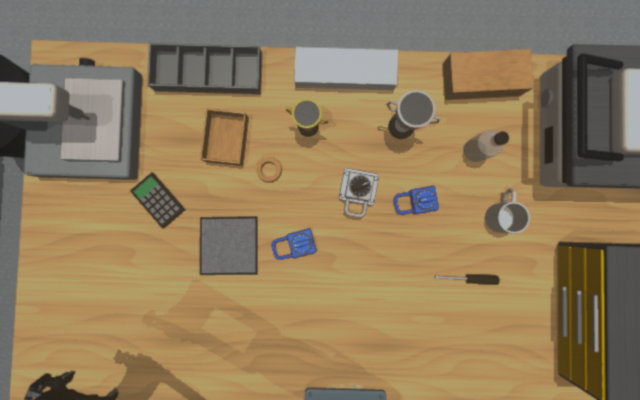

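Candidates shaped like the lock are the silver one in the jig, at top (358,187) / scene (308,203), and two blue ones, at top (417,200) and (295,244). The silver one fits because it is steel and sits in an aluminium jig. I'll confirm that in enlarged crops.

```bash
cat > h.py <<'E'
import numpy as np, cv2
from bench import *
from scipy.spatial.transform import Rotation as R
def cam(n):
    c=calibration(n); return np.array(c["intrinsics"]),c["k1"],R.from_rotvec(c["rvec"]).as_matrix(),np.array(c["tvec"])
def proj(n,P):
    K,k,Rm,t=cam(n); p=cv2.projectPoints(np.atleast_2d(np.float64(P)),cv2.Rodrigues(Rm)[0],t,K,np.array([k,0,0,0.]))[0]; return p[:,0]
def ray(n,uv):
    K,k,Rm,t=cam(n)
    x=cv2.undistortPoints(np.float64([[uv]]),K,np.array([k,0,0,0.]))[0,0]
    return -Rm.T@t, Rm.T@np.array([x[0],x[1],1])
def atz(n,uv,z):
    o,d=ray(n,uv); return o+d*(z-o[2])/d[2]
def tri(uv1,uv2):
    a,d=ray("scene",uv1); b,e=ray("top",uv2)
    s=np.linalg.lstsq(np.c_[d,-e],b-a,rcond=None)[0]
    p,q=a+d*s[0],b+e*s[1]; return (p+q)/2,np.linalg.norm(p-q)
def crop(n,u,v,w,h,f,name,im=None):
    im=get_image(n) if im is None else im
    c=im[v:v+h,u:u+w,::-1]
    c=cv2.resize(c,None,fx=f,fy=f,interpolation=cv2.INTER_CUBIC)
    for i in range(0,w,10): cv2.putText(c,str(u+i),(i*f,8),0,.3,(0,0,255)); cv2.line(c,(i*f,10),(i*f,14),(0,0,255))
    for i in range(0,h,10): cv2.putText(c,str(v+i),(0,i*f+4),0,.3,(0,0,255))
    cv2.imwrite("pics/"+name,c)
E
python3 - <<'E'
from h import *
crop("top",325,155,66,70,8,"t1.png",cv2.imread("pics/top0.png")[:,:,::-1])
crop("scene",275,175,66,50,10,"s1.png",cv2.imread("pics/scene0.png")[:,:,::-1])
E
```

```text
(no output)
```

View pics/t1.png

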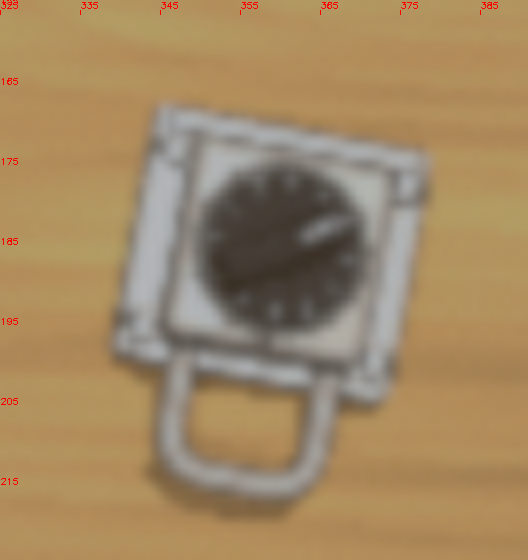

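View pics/s1.png

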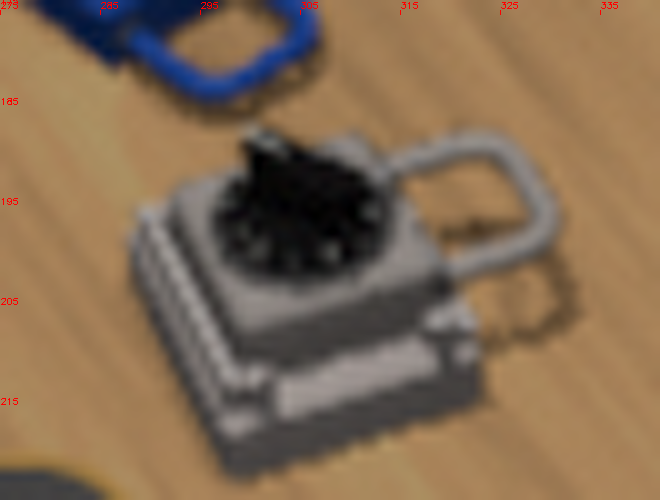

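Run:
```python
from h import *
T=lambda x,y:((x+.5)/8-.5+325,(y+.5)/8-.5+155)
S=lambda x,y:((x+.5)/10-.5+275,(y+.5)/10-.5+175)
for n in("top","scene"): print(n,ray(n,(320,200)))
for z,pts in ((.037,[(160,105),(427,152),(378,403),(117,350)]),(.053,[(200,135),(392,170),(355,357),(168,328)]),(.059,[(282,249)]),(.039,[(243,484),(178,350),(322,375)]),(.080,[(345,222),(305,237)])):
    for p in pts: print(z,p,atz("top",T(*p),z).round(4))
for nm,s,t in(("dial",(300,217),(282,249)),("bow",(524,178),(243,484)),("nose top",(258,135),(345,222))):
    print(nm,tri(S(*s),T(*t)))
# mat
for p in ((200,217),(257,217),(257,274),(201,275)): print('mat',atz("top",p,.003))
for p in ((418,234),(454,263),(417,292),(380,262)): print('mat s',atz("scene",p,.003))
```

```text
top (array([0.52700418, 0.07705811, 1.10304697]), array([ 0.04837265, -0.00136301, -0.99882965]))
scene (array([1.04493505, 0.81032359, 1.03909791]), array([-0.34240658, -0.58956311, -0.73175072]))
0.037 (160, 105) [0.662  0.0157 0.037 ]
0.037 (427, 152) [ 0.6493 -0.0689  0.037 ]
0.037 (378, 403) [ 0.5696 -0.055   0.037 ]
0.037 (117, 350) [0.5841 0.0274 0.037 ]
0.053 (200, 135) [0.6509 0.004  0.053 ]
0.053 (392, 170) [ 0.6415 -0.056   0.053 ]
0.053 (355, 357) [ 0.583  -0.0456  0.053 ]
0.053 (168, 328) [0.5905 0.0125 0.053 ]
0.059 (282, 249) [ 0.6155 -0.0217  0.059 ]
0.039 (243, 484) [ 0.543 -0.013  0.039]
0.039 (178, 350) [0.5845 0.0084 0.039 ]
0.039 (322, 375) [ 0.5779 -0.037   0.039 ]
0.08 (345, 222) [ 0.6224 -0.0386  0.08  ]
0.08 (305, 237) [ 0.6175 -0.0266  0.08  ]
dial (array([ 0.61511328, -0.02165931,  0.05325749]), np.float64(0.0021295274061604503))
bow (array([ 0.5426283 , -0.01281968,  0.03741853]), np.float64(0.000992526060325937))
nose top (array([ 0.62062289, -0.03749267,  0.0772557 ]), np.float64(0.004968165163493417))
mat [0.5281605  0.38480092 0.003     ]
mat [0.53195953 0.23752158 0.003     ]
mat [0.38555374 0.2326046  0.003     ]
mat [0.37943487 0.3762157  0.003     ]
mat s [0.39052223 0.23943064 0.003     ]
mat s [0.37130166 0.3719637  0.003     ]
mat s [0.51570547 0.38911187 0.003     ]
mat s [0.54109954 0.26035564 0.003     ]
```

Confirmed: the silver lock sits in the jig, with its dial at top (360,186), bow at (355,215), and nose pointing away from the shackle to about (368,182). The estimate is lock at (0.616, -0.021), yaw about -0.145, dial about -2.09 rad. I'll make the tool's jaw axis perpendicular to the bar first, then travel.

```bash
cat >> h.py <<'E'
LOCK=np.array([.616,-.021]); YAW=-.145
def to(x,y,z,jaw,ret=False):
    s=sense(); Rm=R.from_rotvec(s["tool_rot"])
    yv=np.array([np.cos(jaw),np.sin(jaw),0]); zv=np.array([0,0,-1.]); xv=np.cross(yv,zv)
    T=R.from_matrix(np.c_[xv,yv,zv])
    d=np.array([x,y,z])-s["eef_pos"]
    print("t",round(s["time_s"],2),"pos",s["eef_pos"].round(4),"jaw",round(float(np.arctan2(*Rm.as_matrix()[1::-1,1])),4),"w",round(s["grip_width"],4),"F",s["wrist_force"].round(1),"M",s["ft_torque"].round(3),"j6",s["joints"][5].round(3))
    print("shift now-axes",(Rm.inv().apply(d)).round(4),"after-turn axes",T.inv().apply(d).round(4),"turn",(Rm.inv()*T).as_rotvec().round(4))
E
python3 -c "
from h import *
to(.616,-.021,.2,.379)"
```

```text
t 0.1 pos [0.1929 0.5146 0.2305] jaw 1.212 w 0.0854 F [-0.1  0.   0.8] M [0.047 0.024 0.003] j6 -0.203
shift now-axes [-0.5843 -0.3528  0.0309] after-turn axes [-0.6541  0.195   0.0305] turn [-1.70e-03  4.00e-04  8.33e-01]
```

Call:
drive_tool(
  commands=[
    [0,0,0,0,0,0.119,0.3],
    [0,0,0,0,0,0.119,0.3],
    [0,0,0,0,0,0.119,0.3],
    [0,0,0,0,0,0.119,0.3],
    [0,0,0,0,0,0.119,0.3],
    [0,0,0,0,0,0.119,0.3],
    [0,0,0,0,0,0.119,0.3],
    [0,0,0,0,0,0,0.3],
  ],
)

```text
time_s: 0.77
eef_pos: [0.1914, 0.5123, 0.2263]
tool_rot: [1.814, 2.564, -0.017]
wrist_force: [0.4, -0.3, 0.4]
grip_width: 0.0595
```

```bash
python3 -c "
from h import *
to(.616,-.021,.2,.379)"
```

```text
t 0.77 pos [0.1914 0.5123 0.2263] jaw 0.3397 w 0.0595 F [ 0.4 -0.3  0.4] M [-0.036  0.051 -0.025] j6 0.669
shift now-axes [-0.6441  0.2229  0.0288] after-turn axes [-0.6525  0.1972  0.0263] turn [-0.0087  0.0066 -0.0393]
```

Call:
drive_tool(
  commands=[
    [-0.036,0.0115,0,-0.002,0.001,-0.01,0.4],
    [-0.036,0.0115,0,-0.002,0.001,-0.01,0.4],
    [-0.036,0.0115,0,-0.002,0.001,-0.01,0.4],
    [-0.036,0.0115,0,-0.002,0.001,-0.01,0.4],
    [-0.036,0.0115,0,0,0,0,0.4],
    [-0.036,0.0115,0,0,0,0,0.4],
    [-0.036,0.0115,0,0,0,0,0.4],
    [-0.036,0.0115,0,0,0,0,0.4],
  ],
)

```text
time_s: 1.43
eef_pos: [0.385, 0.276, 0.2239]
tool_rot: [-1.695, -2.642, 0.006]
wrist_force: [0.5, 1.2, -0.3]
grip_width: 0.051
```

```bash
python3 -c "
from h import *
to(.616,-.021,.2,.379)"
```

```text
t 1.43 pos [0.385  0.276  0.2239] jaw 0.4298 w 0.051 F [ 0.5  1.2 -0.3] M [ 0.037 -0.025  0.002] j6 -0.044
shift now-axes [-0.3662  0.0864  0.0236] after-turn axes [-0.3614  0.1048  0.0239] turn [-0.0042  0.0002  0.0508]
```

Call:
drive_tool(
  commands=[
    [-0.034,0.0094,0,0,0,0.012,0.4],
    [-0.034,0.0094,0,0,0,0.012,0.4],
    [-0.034,0.0094,0,0,0,0.012,0.4],
    [-0.034,0.0094,0,0,0,0.01,0.4],
    [-0.034,0.0094,0,0,0,0,0.4],
    [-0.034,0.0094,0,0,0,0,0.4],
    [-0.034,0.0094,0,0,0,0,0.4],
    [-0.034,0.0094,0,0,0,0,0.4],
    [-0.034,0.0094,0,0,0,0,0.4],
    [-0.02,0.005,0,0,0,0,0.4],
  ],
)

```text
time_s: 2.27
eef_pos: [0.6061, -0.0057, 0.2212]
tool_rot: [-1.707, -2.633, 0.008]
wrist_force: [0.6, 0.6, -0.9]
grip_width: 0.0512
```

```bash
python3 -c "
from h import *
to(.616,-.021,.1,.379)"
```

```text
t 2.27 pos [ 0.6061 -0.0057  0.2212] jaw 0.4205 w 0.0512 F [ 0.6  0.6 -0.9] M [-0.009 -0.029 -0.054] j6 -0.612
shift now-axes [-0.0181  0.0036  0.1212] after-turn axes [-0.0178  0.0036  0.1212] turn [-0.0063 -0.0007  0.0415]
```

Call:
drive_tool(
  commands=[
    [-0.009,0.002,0.03,-0.003,0,0.02,0.5],
    [-0.004,0.001,0.03,-0.003,0,0.02,0.5],
    [0,0,0.03,0,0,0,0.5],
    [0,0,0.015,0,0,0,0.5],
    [0,0,0,0,0,0,0.5],
  ],
)

```text
time_s: 2.68
eef_pos: [0.6194, -0.0255, 0.1118]
tool_rot: [1.745, 2.607, 0.002]
wrist_force: [-0.9, 0.2, -0.6]
grip_width: 0.0427
```

```bash
python3 -c "
from h import *
to(.616,-.021,.1,.379)
im=get_image('scene'); crop('scene',265,120,80,90,7,'s2.png',im)
crop('top',315,140,80,90,7,'t2.png')
"
```

```text
t 2.68 pos [ 0.6194 -0.0255  0.1118] jaw 0.3909 w 0.0427 F [-0.9  0.2 -0.6] M [-0.022  0.039 -0.004] j6 -0.611
shift now-axes [ 0.0055 -0.0015  0.0118] after-turn axes [ 0.0055 -0.0015  0.0118] turn [0.0036 0.0034 0.0119]
```

View pics/s2.png

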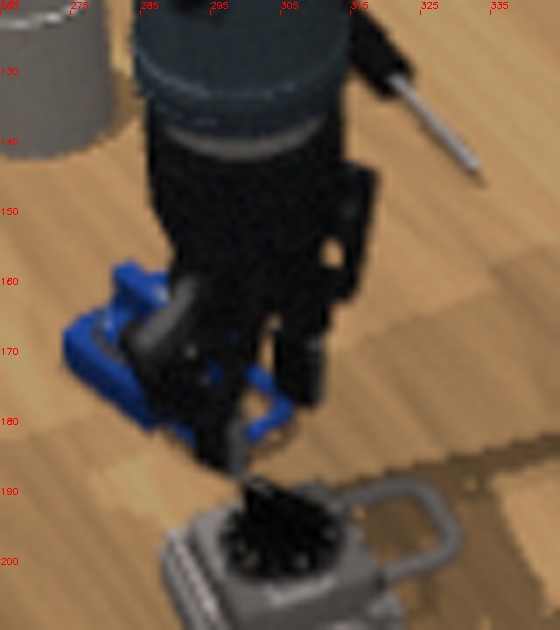

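View pics/t2.png

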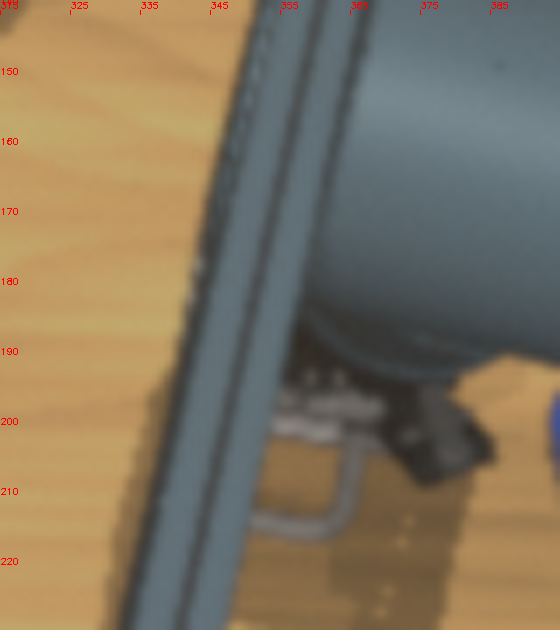

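```bash
python3 -c "
from h import *
print(sense()['joints'].round(3), proj('scene',[[.6194,-.0255,.1118],[.616,-.021,.08]]))
to(.616,-.021,.0625,.379)"
```

```text
[-2.200e-01  4.740e-01  1.516e+00 -1.000e-03  1.143e+00 -6.100e-01] [[301.35296418 181.82068627]
 [303.65056105 190.11221238]]
t 2.78 pos [ 0.6207 -0.0254  0.1149] jaw 0.3901 w 0.0426 F [ 0.2  0.3 -0.1] M [-0.033 -0.04  -0.075] j6 -0.61
shift now-axes [ 0.0062 -0.0031  0.0523] after-turn axes [ 0.0059 -0.0028  0.0524] turn [0.0066 0.0055 0.0111]
```

Call:
drive_tool(
  commands=[
    [0.0055,-0.0015,0.01,0.003,0.003,0.012,0.5],
    [0,0,0.01,0,0,0,0.5],
    [0,0,0.008,0,0,0,0.5],
    [0,0,0,0,0,0,0.5],
  ],
)

```text
time_s: 3.12
eef_pos: [0.6203, -0.0201, 0.0899]
tool_rot: [1.753, 2.592, 0.008]
wrist_force: [-0.5, 0.2, -0.4]
grip_width: 0.0429
```

```bash
python3 -c "
from h import *
to(.616,-.021,.0625,.379)"
```

```text
t 3.12 pos [ 0.6203 -0.0201  0.0899] jaw 0.3816 w 0.0429 F [-0.5  0.2 -0.4] M [-0.003  0.036 -0.044] j6 -0.594
shift now-axes [ 0.001  -0.0046  0.0273] after-turn axes [ 0.0008 -0.0043  0.0274] turn [0.0111 0.0071 0.0026]
```

Call:
drive_tool(
  commands=[
    [0.0005,-0.004,0.012,0.008,0.005,0,0.5],
    [0,0,0.008,0,0,0,0.5],
    [0,0,0.004,0,0,0,0.5],
    [0,0,0,0,0,0,0.5],
  ],
)

```text
time_s: 3.45
eef_pos: [0.6168, -0.0209, 0.0644]
tool_rot: [1.755, 2.6, 0.003]
wrist_force: [-0.1, -0.1, 0.7]
grip_width: 0.0427
```

```bash
python3 -c "
from h import *
to(.616,-.021,.0625,.379)
crop('scene',265,140,80,80,7,'s3.png')"
```

```text
t 3.45 pos [ 0.6168 -0.0209  0.0644] jaw 0.3833 w 0.0427 F [-0.1 -0.1  0.7] M [ 0.01  -0.002  0.012] j6 -0.597
shift now-axes [ 0.0002 -0.0008  0.0019] after-turn axes [ 0.0002 -0.0008  0.0019] turn [0.004  0.0029 0.0043]
```

View pics/s3.png

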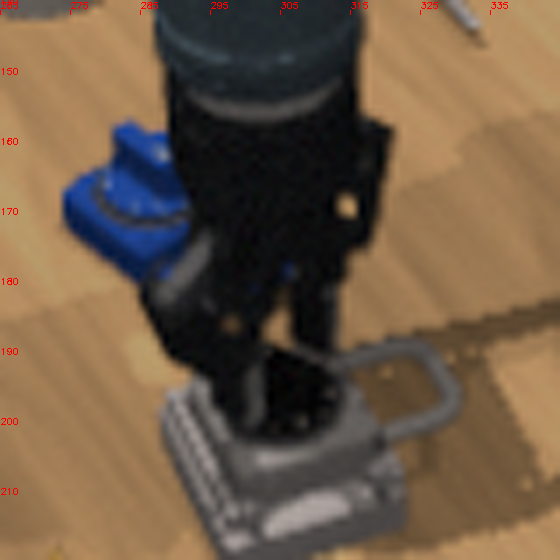

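Fingers straddle the bar, with tips at about (299,200) and (310,190). Closing.

Call:
drive_tool(
  commands=[
    [0,0,0,0,0,0,1],
    [0,0,0,0,0,0,1],
    [0,0,0,0,0,0,1],
    [0,0,0,0,0,0,1],
    [0,0,0,0,0,0,1],
    [0,0,0,0,0,0,1],
  ],
)

```text
time_s: 4.0
eef_pos: [0.6173, -0.0211, 0.0653]
tool_rot: [1.755, 2.599, 0.003]
wrist_force: [0.2, 0.6, -1.7]
grip_width: 0.0103
```

```bash
python3 -c "
from h import *
to(.616,-.021,.0625,.379)"
```

```text
t 4.0 pos [ 0.6173 -0.0211  0.0653] jaw 0.3831 w 0.0103 F [ 0.2  0.6 -1.7] M [ 0.002 -0.003 -0.029] j6 -0.597
shift now-axes [ 0.0006 -0.0011  0.0027] after-turn axes [ 0.0006 -0.0011  0.0028] turn [0.0047 0.0033 0.0041]
```

Call:
drive_tool(
  commands=[
    [0,0,0,0,0,0.08,1],
    [0,0,0,0,0,0.08,1],
    [0,0,0,0,0,0.08,1],
    [0,0,0,0,0,0.08,1],
    [0,0,0,0,0,0.08,1],
    [0,0,0,0,0,0,1],
  ],
)

```text
time_s: 4.5
eef_pos: [0.6171, -0.0211, 0.0653]
tool_rot: [2.257, 2.179, 0.004]
wrist_force: [-0.8, -0.4, -1.1]
grip_width: 0.0104
```

```bash
python3 -c "
from h import *
to(.616,-.021,.065,-1.715)"
```

```text
t 4.5 pos [ 0.6171 -0.0211  0.0653] jaw -0.035 w 0.0104 F [-0.8 -0.4 -1.1] M [-0.024  0.029 -0.082] j6 -0.179
shift now-axes [ 0.0001 -0.0011  0.0003] after-turn axes [-0.0011  0.      0.0003] turn [ 0.0051 -0.0034  1.68  ]
```

Call:
drive_tool(
  commands=[
    [0,0,0,0,0,0.1,1],
    [0,0,0,0,0,0.1,1],
    [0,0,0,0,0,0.1,1],
    [0,0,0,0,0,0.1,1],
    [0,0,0,0,0,0.1,1],
    [0,0,0,0,0,0.1,1],
    [0,0,0,0,0,0.1,1],
    [0,0,0,0,0,0.1,1],
    [0,0,0,0,0,0.1,1],
    [0,0,0,0,0,0,1],
  ],
)

```text
time_s: 5.33
eef_pos: [0.6167, -0.021, 0.0653]
tool_rot: [2.989, 0.957, 0.006]
wrist_force: [0.5, -0.7, -0.5]
grip_width: 0.0103
```

```bash
python3 -c "
from h import *
to(.616,-.021,.065,-1.715)"
```

```text
t 5.33 pos [ 0.6167 -0.021   0.0653] jaw -0.9509 w 0.0103 F [ 0.5 -0.7 -0.5] M [ 0.008  0.076 -0.021] j6 0.737
shift now-axes [-0.0006 -0.0004  0.0003] after-turn axes [-0.0007  0.0001  0.0003] turn [ 0.0027 -0.004   0.7641]
```

Call:
drive_tool(
  commands=[
    [0,0,0,0,0,0.1,1],
    [0,0,0,0,0,0.1,1],
    [0,0,0,0,0,0.1,1],
    [0,0,0,0,0,0.1,1],
    [0,0,0,0,0,0.1,1],
    [0,0,0,0,0,0.1,1],
    [0,0,0,0,0,0.08,1],
    [0,0,0,0,0,0.04,1],
    [0,0,0,0,0,0,1],
  ],
)

```text
time_s: 6.08
eef_pos: [0.6166, -0.0208, 0.0654]
tool_rot: [3.137, -0.137, 0.007]
wrist_force: [-0.0, 0.4, -1.5]
grip_width: 0.0102
```

```bash
python3 -c "
from h import *
to(.616,-.021,.065,-1.715)"
```

```text
t 6.08 pos [ 0.6166 -0.0208  0.0654] jaw -1.6581 w 0.0102 F [-0.   0.4 -1.5] M [-0.036  0.039  0.029] j6 1.445
shift now-axes [-0.0006  0.0003  0.0004] after-turn axes [-0.0005  0.0003  0.0004] turn [ 0.0011 -0.0044  0.0569]
```

Call:
drive_tool(
  commands=[
    [0,0,0,0,0,0.04,1],
    [0,0,0,0,0,0.03,1],
    [0,0,0,0,0,0,1],
  ],
)

```text
time_s: 6.33
eef_pos: [0.6166, -0.0207, 0.0654]
tool_rot: [3.132, -0.231, 0.007]
wrist_force: [0.8, -0.4, -1.7]
grip_width: 0.0103
```

```bash
python3 -c "
from h import *
to(.616,-.021,.065,-1.715)"
```

```text
t 6.33 pos [ 0.6166 -0.0207  0.0654] jaw -1.7178 w 0.0103 F [ 0.8 -0.4 -1.7] M [-0.053  0.095  0.009] j6 1.504
shift now-axes [-0.0005  0.0003  0.0004] after-turn axes [-0.0005  0.0003  0.0004] turn [ 0.0009 -0.0044 -0.0028]
```

Call:
drive_tool(
  commands=[
    [0,0,0,0,0,0,0.5],
    [0,0,0,0,0,0,0.5],
    [0,0,0,0,0,0,0.5],
    [0,0,0,0,0,0,0.5],
    [0,0,-0.01,0,0,0,0.5],
    [0,0,-0.03,0,0,0,0.5],
    [0,0,-0.03,0,0,0,0.5],
    [0,0,-0.03,0,0,0,0.5],
    [0,0,-0.02,0,0,0,0.5],
  ],
)

```text
time_s: 7.08
eef_pos: [0.613, -0.02, 0.1871]
tool_rot: [-3.134, 0.215, 0.009]
wrist_force: [0.0, 0.3, 0.4]
grip_width: 0.0428
```

Call:
drive_tool(
  commands=[
    [0,0,0,0,0,-0.12,0.6],
    [0,0,0,0,0,-0.12,0.6],
    [0,0,0,0,0,-0.12,0.6],
    [0,0,0,0,0,-0.12,0.6],
    [0,0,0,0,0,-0.12,0.65],
    [0,0,0,0,0,-0.12,0.65],
    [0,0,0,0,0,-0.12,0.65],
    [0,0,0,0,0,-0.12,0.65],
    [0,0,0,0,0,-0.12,0.65],
    [0,0,0,0,0,-0.12,0.65],
  ],
)

```text
time_s: 7.92
eef_pos: [0.6185, -0.0209, 0.2081]
tool_rot: [2.658, 1.647, 0.023]
wrist_force: [-0.1, 0.7, -1.4]
grip_width: 0.0298
```

```bash
python3 -c "
from h import *
to(.544,-.0105,.12,-.145)
crop('scene',265,150,80,80,7,'s4.png')"
```

```text
t 7.92 pos [ 0.6185 -0.0209  0.2081] jaw -0.4614 w 0.0298 F [-0.1  0.7 -1.4] M [ 0.026 -0.    -0.017] j6 0.248
shift now-axes [-0.0242 -0.0731  0.0865] after-turn axes [-0.0005 -0.0752  0.0881] turn [ 0.0212 -0.0015 -0.3164]
```

View pics/s4.png

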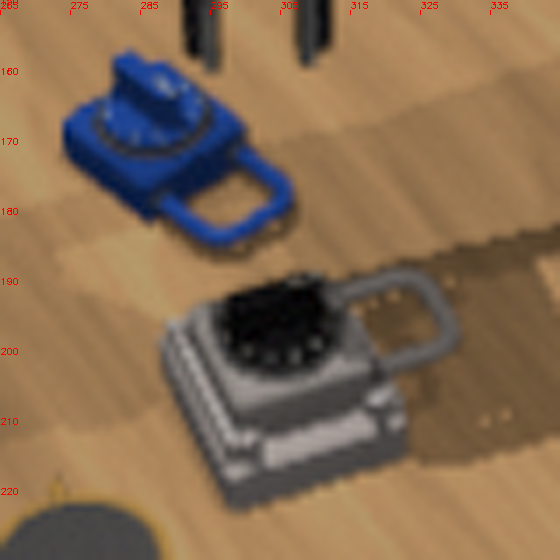

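Call:
drive_tool(
  commands=[
    [0,0,0,0.01,0,-0.1,0.65],
    [0,0,0,0.01,0,-0.1,0.65],
    [0,0,0,0,0,-0.1,0.65],
    [0,-0.025,0.01,0,0,0,0.65],
    [0,-0.025,0.01,0,0,0,0.65],
    [0,-0.02,0.01,0,0,0,0.65],
    [0,0,0,0,0,0,0.65],
  ],
)

```text
time_s: 8.55
eef_pos: [0.5487, -0.0105, 0.1823]
tool_rot: [2.384, 2.039, 0.011]
wrist_force: [-0.9, -0.8, -0.2]
grip_width: 0.03
```

Run:
```python
from h import *
to(.544,-.0105,.12,-.145)
im=get_image('scene'); 
c=im[170:225,285:345,::-1].astype(float); c=np.clip((c/255)**.5*255,0,255).astype(np.uint8)
c=cv2.resize(c,None,fx=10,fy=10,interpolation=cv2.INTER_CUBIC)
x=np.array([np.cos(YAW),np.sin(YAW)]);y=np.array([-x[1],x[0]])
B=[]
for a,b in((-.021,0),(-.012,.006),(.021,.006),(.021,-.006),(-.012,-.006)):
    B.append([*(LOCK+a*x+b*y),.080])
p=((proj('scene',B)-[285,170]+.5)*10).astype(np.int32)
c2=c.copy(); cv2.polylines(c2,[p],True,(0,255,0))
cv2.imwrite('pics/s5.png',np.vstack([c[:,:],])); cv2.imwrite('pics/s5b.png',c2)
```

```text
t 8.55 pos [ 0.5487 -0.0105  0.1823] jaw -0.1557 w 0.03 F [-0.9 -0.8 -0.2] M [0.031 0.044 0.03 ] j6 -0.069
shift now-axes [-0.0008 -0.0051  0.0622] after-turn axes [-0.0007 -0.0046  0.0623] turn [ 0.0082 -0.002  -0.0107]
```

View pics/s5.png

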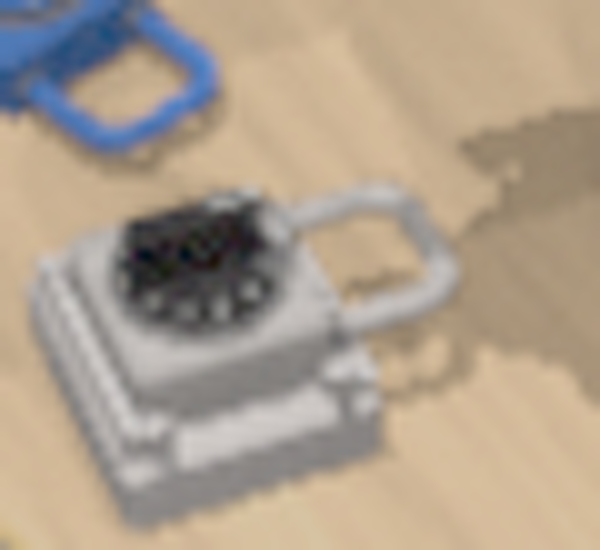

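View pics/s5b.png

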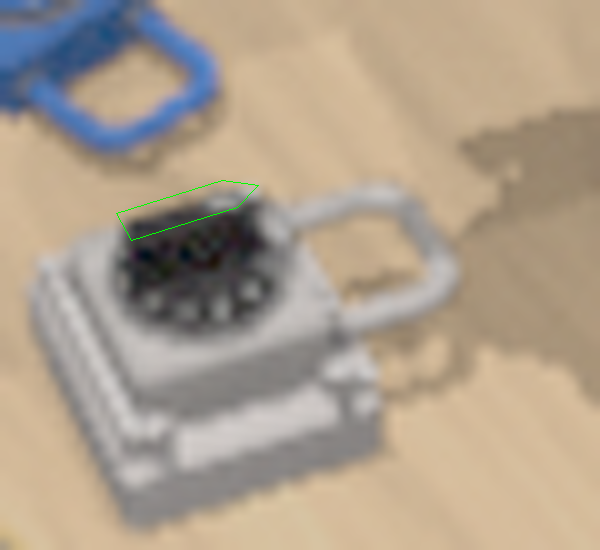

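Bar and nose (white line at about (308,190)) now point to the shackle. Descending to the bow.

Call:
drive_tool(
  commands=[
    [-0.001,-0.005,0.025,0.005,0,-0.008,0.7],
    [0,0,0.025,0,0,0,0.7],
    [0,0,0.02,0,0,0,0.7],
    [0,0,0.01,0,0,0,0.7],
    [0,0,0,0,0,0,0.7],
  ],
)

```text
time_s: 9.02
eef_pos: [0.5551, -0.0132, 0.1085]
tool_rot: [2.374, 2.029, 0.025]
wrist_force: [-0.0, -0.2, -0.4]
grip_width: 0.0256
```

Run:
```python
from h import *
to(.543,-.0105,.060,-.145)
crop('scene',285,150,80,70,8,'s6.png')
```

```text
t 9.02 pos [ 0.5551 -0.0132  0.1085] jaw -0.1564 w 0.0256 F [-0.  -0.2 -0.4] M [-0.024  0.036  0.019] j6 -0.071
shift now-axes [ 0.0008 -0.0136  0.0482] after-turn axes [ 0.001  -0.0124  0.0485] turn [ 0.0242 -0.0006 -0.0114]
```

View pics/s6.png

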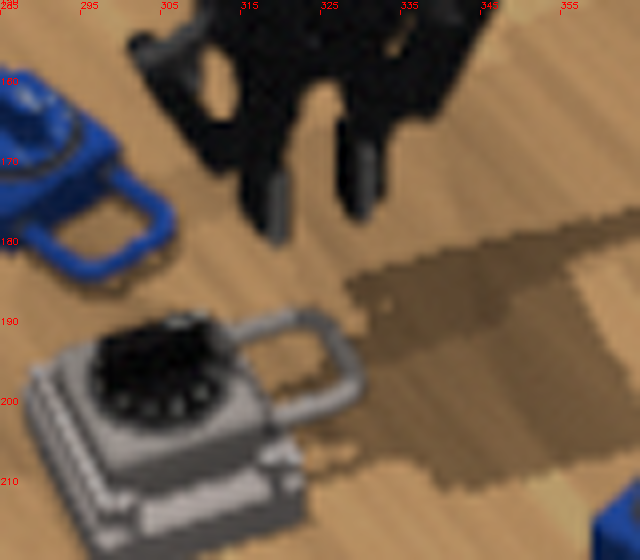

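Run:
```python
from h import *
s=sense(); Rm=R.from_rotvec(s["tool_rot"]); M=Rm.as_matrix(); n=M[:,0]
for px,py in((130,45),(145,60),(215,170),(275,245),(240,190),(360,220),(385,200),(430,120),(490,20)):
    o,d=ray('scene',((px+.5)/8-.5+285,(py+.5)/8-.5+150))
    for off in (-.011,.011):
        P=o+d*((s["eef_pos"]+n*off-o)@n/(d@n)); print((px,py),off,(Rm.inv().apply(P-s["eef_pos"])*1000).round(1))
```

```text
(130, 45) -0.011 [-11.   61.  -92.2]
(130, 45) 0.011 [  11.    68.8 -112.4]
(145, 60) -0.011 [-11.   55.7 -83.8]
(145, 60) 0.011 [  11.    63.6 -104.2]
(215, 170) -0.011 [-11.   30.5 -23.8]
(215, 170) 0.011 [ 11.   39.  -45.7]
(275, 245) -0.011 [-11.    7.2  21.5]
(275, 245) 0.011 [11.  16.3 -1.4]
(240, 190) -0.011 [-11.   20.9 -10.8]
(240, 190) 0.011 [ 11.   29.7 -33. ]
(360, 220) -0.011 [-11.  -26.6  20.9]
(360, 220) 0.011 [ 11.  -16.7  -2.1]
(385, 200) -0.011 [-11.  -36.4  14.2]
(385, 200) 0.011 [ 11.  -26.3  -8.6]
(430, 120) -0.011 [-11.  -53.2 -19.8]
(430, 120) 0.011 [ 11.  -42.7 -41.7]
(490, 20) -0.011 [-11.  -75.1 -60.4]
(490, 20) 0.011 [ 11.  -64.  -81.4]
```

Call:
drive_tool(
  commands=[
    [0.001,-0.012,0.0,0.024,0,-0.01,0.7],
    [0,-0.003,0.01,0.005,0,0,0.7],
    [0,-0.003,0.01,0.003,0,0,0.7],
    [0,0,0,0,0,0,0.7],
    [0,0,0,0,0,0,0.7],
  ],
)

```text
time_s: 9.48
eef_pos: [0.5401, -0.01, 0.0919]
tool_rot: [-2.377, -2.052, 0.002]
wrist_force: [0.2, -0.6, 0.3]
grip_width: 0.0258
```

Run:
```python
from h import *
to(.543,-.0105,.060,-.145)
```

```text
t 9.48 pos [ 0.5401 -0.01    0.0919] jaw -0.1463 w 0.0258 F [ 0.2 -0.6  0.3] M [-0.047  0.037  0.012] j6 -0.078
shift now-axes [-0.0001  0.003   0.0319] after-turn axes [-0.0001  0.003   0.0319] turn [-0.0021  0.0001 -0.0013]
```

Descend in small steps to z about 0.055.

Call:
drive_tool(
  commands=[
    [0,0.002,0.01,0,0,0,0.7],
    [0,0,0.01,0,0,0,0.7],
    [0,0,0.008,0,0,0,0.7],
    [0,0,0,0,0,0,0.7],
    [0,0,0,0,0,0,0.7],
  ],
)

```text
time_s: 9.9
eef_pos: [0.5426, -0.0104, 0.0611]
tool_rot: [-2.378, -2.052, 0.001]
wrist_force: [0.8, 0.8, 0.2]
grip_width: 0.0257
```

Run:
```python
from h import *
to(.543,-.0105,.025,-.145)
crop('scene',285,150,80,70,8,'s7.png')
crop('top',315,160,80,70,8,'t7.png')
```

```text
t 9.9 pos [ 0.5426 -0.0104  0.0611] jaw -0.1465 w 0.0257 F [0.8 0.8 0.2] M [-0.024 -0.006  0.018] j6 -0.078
shift now-axes [-0.      0.0005  0.0361] after-turn axes [-0.      0.0004  0.0361] turn [-0.0011  0.0002 -0.0015]
```

View pics/s7.png

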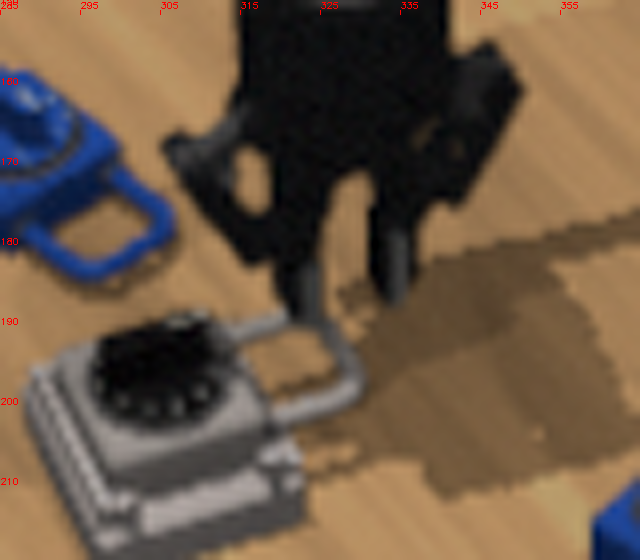

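View pics/t7.png

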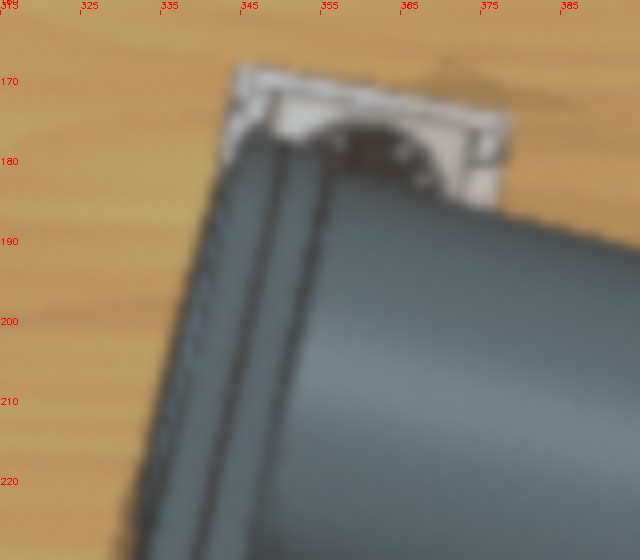

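Run:
```python
from h import *
x=np.array([np.cos(YAW),np.sin(YAW)])
for z in(.063,.039):
  for a in(.013,.0275,0,-.013):
    p=proj('scene',[[*(np.array([.5426,-.0104])+a*x),z]])[0]; print(z,a,((p-[285,150]+.5)*8).round())
```

```text
0.063 0.013 [309. 309.]
0.063 0.0275 [273. 320.]
0.063 0 [341. 299.]
0.063 -0.013 [373. 289.]
0.039 0.013 [310. 354.]
0.039 0.0275 [274. 365.]
0.039 0 [342. 344.]
0.039 -0.013 [373. 334.]
```

Call:
drive_tool(
  commands=[
    [0,0,0.01,0,0,0,0.7],
    [0,0,0.01,0,0,0,0.7],
    [0,0,0.01,0,0,0,0.7],
    [0,0,0.004,0,0,0,0.7],
    [0,0,0,0,0,0,0.7],
  ],
)

```text
time_s: 10.42
eef_pos: [0.5434, -0.0106, 0.0248]
tool_rot: [2.377, 2.052, 0.001]
wrist_force: [-0.5, 0.3, -0.0]
grip_width: 0.0255
```

Run:
```python
from h import *
to(.543,-.0105,.025,-.145)
crop('scene',285,150,80,70,8,'s8.png')
```

```text
t 10.42 pos [ 0.5434 -0.0106  0.0248] jaw -0.1464 w 0.0255 F [-0.5  0.3 -0. ] M [ 0.013 -0.017  0.03 ] j6 -0.078
shift now-axes [ 0.     -0.0004 -0.0002] after-turn axes [ 0.     -0.0004 -0.0002] turn [ 0.0013  0.0004 -0.0014]
```

View pics/s8.png

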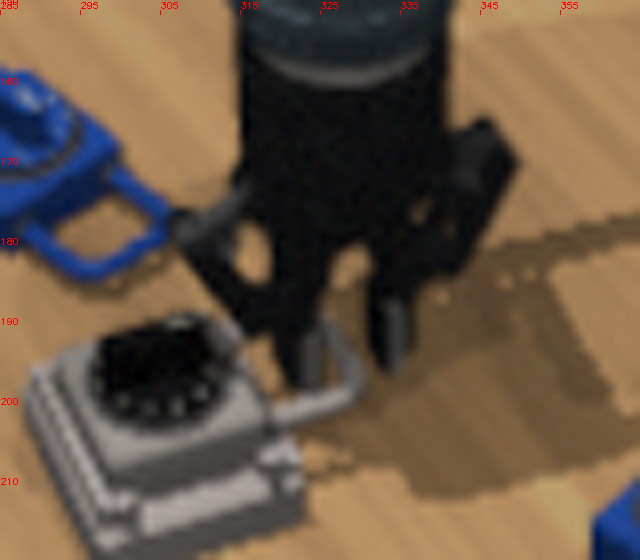

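Inner finger at about (322,197) is inside the U, the outer at about (333,195) beyond the bow, with no contact. Caging the bow, then pulling.

Call:
drive_tool(
  commands=[
    [0,0,0,0,0,0,0.85],
    [0,0,0,0,0,0,0.85],
    [0,0,0,0,0,0,0.85],
  ],
)

```text
time_s: 10.72
eef_pos: [0.5439, -0.0107, 0.0251]
tool_rot: [2.377, 2.052, 0.001]
wrist_force: [-0.1, -0.2, 0.7]
grip_width: 0.0128
```

Call:
drive_tool(
  commands=[
    [0,-0.003,0,0,0,0,0.85],
    [0,-0.003,0,0,0,0,0.85],
    [0,-0.003,0,0,0,0,0.85],
    [0,0,0,0,0,0,0.85],
  ],
)

```text
time_s: 11.05
eef_pos: [0.5368, -0.0098, 0.0265]
tool_rot: [2.373, 2.048, 0.007]
wrist_force: [0.5, 1.2, -0.4]
grip_width: 0.0128
```

Run:
```python
from h import *
to(.543,-.0105,.025,-.145)
crop('scene',285,150,80,70,8,'s9.png')
```

```text
t 11.05 pos [ 0.5368 -0.0098  0.0265] jaw -0.1467 w 0.0128 F [ 0.5  1.2 -0.4] M [ 0.024 -0.088 -0.02 ] j6 -0.079
shift now-axes [0.0002 0.0062 0.0016] after-turn axes [0.0002 0.0062 0.0015] turn [ 0.008   0.0006 -0.0017]
```

View pics/s9.png

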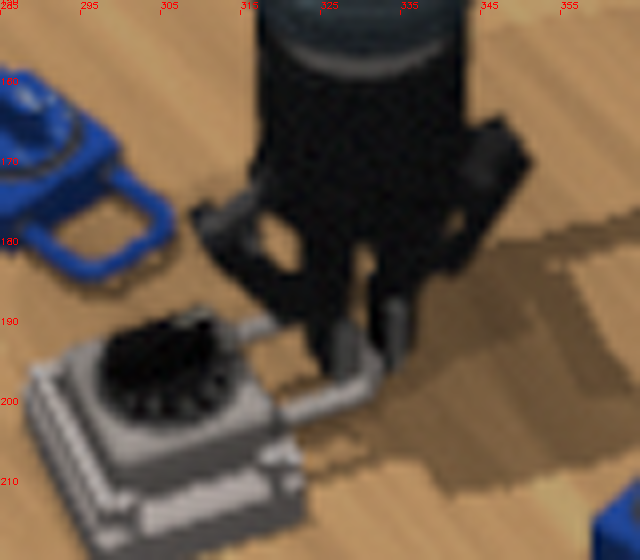

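Call:
drive_tool(
  commands=[
    [0,-0.004,0,0.004,0,0,0.85],
    [0,-0.003,0,0.003,0,0,0.85],
    [0,-0.003,0,0,0,0,0.85],
    [0,-0.003,0,0,0,0,0.85],
  ],
)

```text
time_s: 11.43
eef_pos: [0.5247, -0.008, 0.0271]
tool_rot: [2.376, 2.05, 0.003]
wrist_force: [2.8, -0.3, -1.4]
grip_width: 0.013
```

Call:
drive_tool(
  commands=[
    [0,-0.003,0,0.002,0,0,0.85],
    [0,-0.003,0,0.002,0,0,0.85],
  ],
)

```text
time_s: 11.6
eef_pos: [0.5223, -0.0077, 0.0279]
tool_rot: [2.374, 2.047, 0.008]
wrist_force: [14.4, 0.2, -6.3]
grip_width: 0.0124
```

Run:
```python
from h import *
to(.543,-.0105,.025,-.145)
crop('scene',285,150,80,70,8,'s10.png')
```

```text
t 11.6 pos [ 0.5223 -0.0077  0.0279] jaw -0.1474 w 0.0124 F [14.4  0.2 -6.3] M [-0.086 -2.28   0.049] j6 -0.081
shift now-axes [0.0003 0.0209 0.0031] after-turn axes [0.0003 0.0209 0.0029] turn [ 0.0085  0.0007 -0.0024]
```

View pics/s10.png

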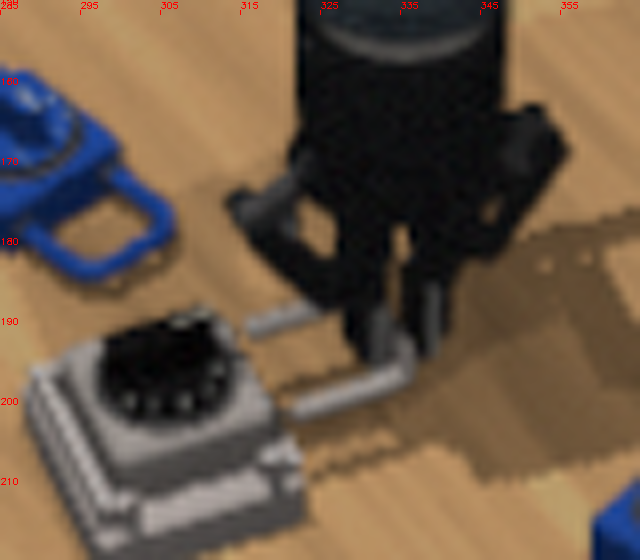

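Force rises to 14 N, so the shackle is likely at its stop. One more small pull to confirm.

Call:
drive_tool(
  commands=[
    [0,-0.0025,0,0.003,0,0,0.85],
    [0,-0.001,0,0,0,0,0.85],
  ],
)

```text
time_s: 11.82
eef_pos: [0.5228, -0.0079, 0.0291]
tool_rot: [2.371, 2.044, 0.014]
wrist_force: [2.3, -0.0, -2.2]
grip_width: 0.0129
```

Call:
drive_tool(
  commands=[
    [0,-0.004,0.002,0.008,0,0,0.85],
    [0,-0.004,0,0.004,0,0,0.85],
  ],
)

```text
time_s: 11.98
eef_pos: [0.5225, -0.0079, 0.0294]
tool_rot: [2.369, 2.04, 0.019]
wrist_force: [13.6, 0.6, -6.5]
grip_width: 0.013
```

Run:
```python
from h import *
to(.523,-.0078,.025,-.145)
crop('scene',285,150,80,70,8,'s11.png')
```

```text
t 11.98 pos [ 0.5225 -0.0079  0.0294] jaw -0.1491 w 0.013 F [13.6  0.6 -6.5] M [ 0.013 -2.134  0.016] j6 -0.081
shift now-axes [0.0002 0.0004 0.0044] after-turn axes [0.0002 0.0004 0.0044] turn [ 0.0192  0.0007 -0.0041]
```

View pics/s11.png

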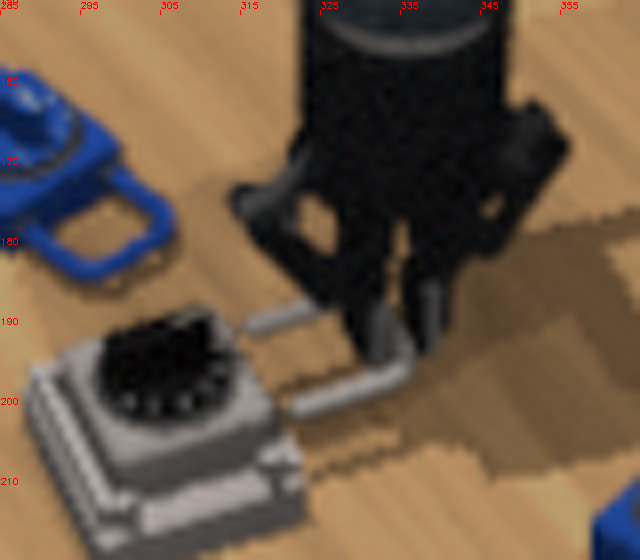

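Hard stop confirmed: no further motion. Open and lift straight up.

Call:
drive_tool(
  commands=[
    [0,0,0,0,0,0,0.7],
    [0,0,0,0,0,0,0.7],
    [0,0,0,0,0,0,0.7],
    [0,0,-0.01,0,0,0,0.7],
    [0,0,-0.02,0,0,0,0.7],
    [0,0,-0.02,0.005,0,0,0.7],
    [0,0,-0.03,0.005,0,0,0.7],
    [0,0,-0.03,0.005,0,0,0.7],
    [0,0,-0.02,0,0,0,0.7],
    [0,0,0,0,0,0,0.7],
  ],
)

```text
time_s: 12.87
eef_pos: [0.5109, -0.0059, 0.1648]
tool_rot: [-2.369, -2.042, 0.019]
wrist_force: [0.4, 0.2, -0.3]
grip_width: 0.0256
```

Run:
```python
from h import *
to(.615,-.0208,.17,-1.715)
```

```text
t 12.87 pos [ 0.5109 -0.0059  0.1648] jaw -0.1483 w 0.0256 F [ 0.4  0.2 -0.3] M [-0.029  0.01  -0.01 ] j6 -0.08
shift now-axes [ 0.0006  0.105  -0.0072] after-turn axes [ 0.1051 -0.0002 -0.0052] turn [-0.0142  0.0148  1.5667]
```

Call:
drive_tool(
  commands=[
    [0,-0.04,-0.01,0,0,0,0.6],
    [0,-0.04,-0.01,0,0,0,0.6],
    [0,-0.04,0,0,0,0,0.5],
    [0,0,0,0,0,0.11,0.5],
    [0,0,0,0,0,0.12,0.5],
    [0,0,0,0,0,0.12,0.5],
    [0,0,0,0,0,0.12,0.5],
    [0,0,0,0,0,0.12,0.5],
    [0,0,0,0,0,0.12,0.5],
    [0,0,0,0,0,0.12,0.5],
  ],
)

```text
time_s: 13.7
eef_pos: [0.3746, 0.0154, 0.1817]
tool_rot: [-3.001, -0.866, 0.059]
wrist_force: [-0.2, 0.3, -1.2]
grip_width: 0.043
```

Call:
drive_tool(
  commands=[
    [0,0,0,0,0,0.12,0.5],
    [0,0,0,0,0,0.12,0.5],
    [0,0,0,0,0,0.12,0.5],
    [0,0,0,0,0,0.12,0.5],
    [0,0,0,0,0,0.12,0.5],
    [0,0,0,0,0,0.08,0.5],
    [0,0,0,0,0,0,0.5],
  ],
)

```text
time_s: 14.28
eef_pos: [0.366, 0.0172, 0.1786]
tool_rot: [-3.126, 0.239, 0.088]
wrist_force: [-0.8, 0.3, -0.0]
grip_width: 0.0426
```

Run:
```python
from h import *
to(.615,-.0208,.17,-1.715)
crop('top',325,155,66,75,8,'t12.png')
crop('scene',275,175,70,50,10,'s12.png')
```

```text
t 14.28 pos [0.366  0.0172 0.1786] jaw -1.7231 w 0.0426 F [-0.8  0.3 -0. ] M [ 0.026 -0.037  0.032] j6 1.47
shift now-axes [ 2.519e-01 -2.000e-04 -5.500e-03] after-turn axes [0.2518 0.0019 0.0086] turn [-0.0012  0.0561 -0.0081]
```

View pics/t12.png

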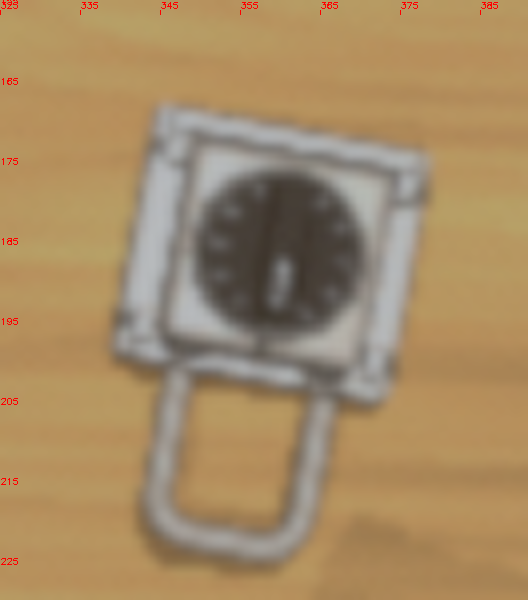

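View pics/s12.png

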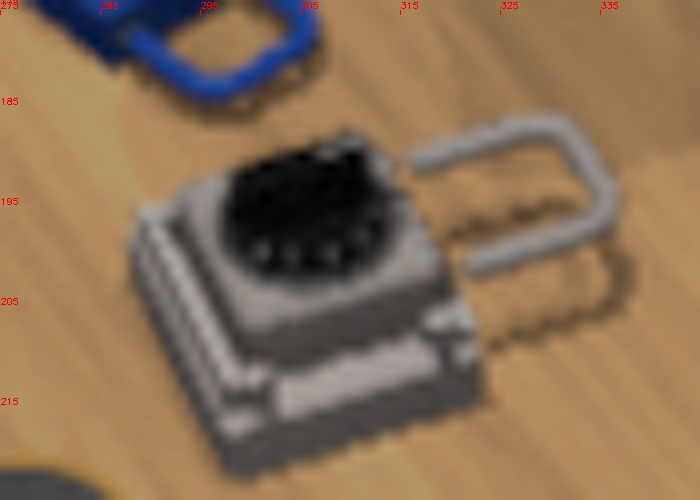

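Shackle is out by about 18 mm (bow moved from row 215 to 222 in the top view), and the dial nose points at the shackle (about (360,190)). Now grasp the dial grip.

Call:
drive_tool(
  commands=[
    [0,0,0,0,0.028,0,0.5],
    [0,0,0,0,0.028,0,0.5],
    [0.036,0,0,0,0,0,0.5],
    [0.036,0,0,0,0,0,0.5],
    [0.036,0,0,0,0,0,0.5],
    [0.036,0,0,0,0,0,0.5],
    [0.036,0,0,0,0,0,0.5],
    [0.03,0,0,0,0,0,0.5],
    [0,0,0,0,0,0,0.5],
  ],
)

```text
time_s: 15.13
eef_pos: [0.5746, -0.0095, 0.1737]
tool_rot: [-3.134, 0.187, 0.011]
wrist_force: [-0.5, -0.5, -0.2]
grip_width: 0.043
```

Run:
```python
from h import *
to(.615,-.0208,.10,-1.715)
```

```text
t 15.13 pos [ 0.5746 -0.0095  0.1737] jaw -1.6902 w 0.043 F [-0.5 -0.5 -0.2] M [ 0.025 -0.037 -0.033] j6 1.478
shift now-axes [0.0419 0.0065 0.0734] after-turn axes [0.0416 0.0054 0.0737] turn [-0.0018  0.0068  0.0248]
```

Call:
drive_tool(
  commands=[
    [0.02,0.003,0.01,0,0.004,0.012,0.5],
    [0.016,0.0025,0.02,0,0.003,0.012,0.5],
    [0,0,0.02,0,0,0,0.5],
    [0,0,0.01,0,0,0,0.5],
    [0,0,0,0,0,0,0.5],
  ],
)

```text
time_s: 15.55
eef_pos: [0.6107, -0.0196, 0.1099]
tool_rot: [-3.133, 0.207, 0.004]
wrist_force: [-1.6, 0.7, -0.9]
grip_width: 0.0427
```

Run:
```python
from h import *
to(.615,-.0208,.0635,-1.715)
```

```text
t 15.55 pos [ 0.6107 -0.0196  0.1099] jaw -1.7028 w 0.0427 F [-1.6  0.7 -0.9] M [ 0.031  0.013 -0.021] j6 1.487
shift now-axes [0.0046 0.0007 0.0464] after-turn axes [0.0044 0.0005 0.0464] turn [-0.0018  0.0025  0.0122]
```

Call:
drive_tool(
  commands=[
    [0.003,0.0005,0.015,0,0.002,0.01,0.5],
    [0,0,0.015,0,0,0,0.5],
    [0,0,0.01,0,0,0,0.5],
    [0,0,0,0,0,0,0.5],
    [0,0,0,0,0,0,0.5],
  ],
)

```text
time_s: 15.97
eef_pos: [0.6113, -0.0197, 0.0714]
tool_rot: [-3.132, 0.214, 0.002]
wrist_force: [0.1, -0.3, -0.5]
grip_width: 0.0428
```

Run:
```python
from h import *
to(.615,-.0208,.0635,-1.715)
```

```text
t 15.97 pos [ 0.6113 -0.0197  0.0714] jaw -1.7074 w 0.0428 F [ 0.1 -0.3 -0.5] M [ 0.003 -0.012  0.001] j6 1.491
shift now-axes [0.0039 0.0006 0.0079] after-turn axes [0.0039 0.0006 0.0079] turn [-0.0018  0.0016  0.0076]
```

Call:
drive_tool(
  commands=[
    [0.004,0.0005,0.003,0,0.0015,0.007,0.5],
    [0,0,0.003,0,0,0,0.5],
    [0,0,0.0015,0,0,0,0.5],
    [0,0,0,0,0,0,0.5],
    [0,0,0,0,0,0,0.5],
  ],
)

```text
time_s: 16.38
eef_pos: [0.6172, -0.021, 0.0673]
tool_rot: [-3.133, 0.225, -0.009]
wrist_force: [1.2, -0.1, 0.5]
grip_width: 0.0429
```

Run:
```python
from h import *
to(.615,-.0208,.0635,-1.715)
```

```text
t 16.38 pos [ 0.6172 -0.021   0.0673] jaw -1.714 w 0.0429 F [ 1.2 -0.1  0.5] M [0.019 0.021 0.016] j6 1.498
shift now-axes [-0.0023  0.0001  0.0038] after-turn axes [-0.0023  0.0001  0.0038] turn [-0.0014 -0.0057  0.0009]
```

Call:
drive_tool(
  commands=[
    [-0.001,0,0.0025,-0.001,-0.004,0,0.5],
    [0,0,0.001,0,0,0,0.5],
    [0,0,0,0,0,0,0.5],
  ],
)

```text
time_s: 16.63
eef_pos: [0.6166, -0.021, 0.0643]
tool_rot: [3.134, -0.225, 0.004]
wrist_force: [0.7, -0.5, 0.2]
grip_width: 0.043
```

Run:
```python
from h import *
to(.615,-.0208,.0635,-1.715)
```

```text
t 16.63 pos [ 0.6166 -0.021   0.0643] jaw -1.7139 w 0.043 F [ 0.7 -0.5  0.2] M [ 0.001  0.047 -0.01 ] j6 1.499
shift now-axes [-0.0017  0.0001  0.0008] after-turn axes [-0.0017  0.0001  0.0008] turn [-0.0002 -0.0026  0.0011]
```

Level and centred. Close, then lift a little.

Call:
drive_tool(
  commands=[
    [0,0,0,0,0,0,1],
    [0,0,0,0,0,0,1],
    [0,0,0,0,0,0,1],
    [0,0,0,0,0,0,1],
    [0,0,0,0,0,0,1],
    [0,0,0,0,0,0,1],
    [0,0,0,0,0,0,1],
    [0,0,0,0,0,0,1],
  ],
)

```text
time_s: 17.3
eef_pos: [0.6166, -0.0209, 0.0643]
tool_rot: [-3.134, 0.225, -0.004]
wrist_force: [-0.7, 0.2, 0.3]
grip_width: 0.0104
```

Call:
drive_tool(
  commands=[
    [0,0,-0.005,0,0,0,1],
    [0,0,-0.008,0,0,0,1],
    [0,0,-0.012,0,0,0,1],
    [0,0,-0.015,0,0,0,1],
    [0,0,-0.015,0,0,0,1],
    [0,0,-0.005,0,0,0,1],
    [0,0,0,0,0,0,1],
  ],
)

```text
time_s: 17.88
eef_pos: [0.6133, -0.0203, 0.1264]
tool_rot: [-3.132, 0.224, 0.009]
wrist_force: [0.1, 0.4, -5.8]
grip_width: 0.0106
```

Run:
```python
from h import *
to(.615,-.0208,.2,-1.715)
crop('scene',265,130,80,90,7,'s13.png')
```

```text
t 17.88 pos [ 0.6133 -0.0203  0.1264] jaw -1.7139 w 0.0106 F [ 0.1  0.4 -5.8] M [-0.042 -0.116 -0.031] j6 1.499
shift now-axes [ 0.0013  0.0002 -0.0736] after-turn axes [ 0.0017  0.0003 -0.0736] turn [-0.0008  0.0061  0.0011]
```

View pics/s13.png

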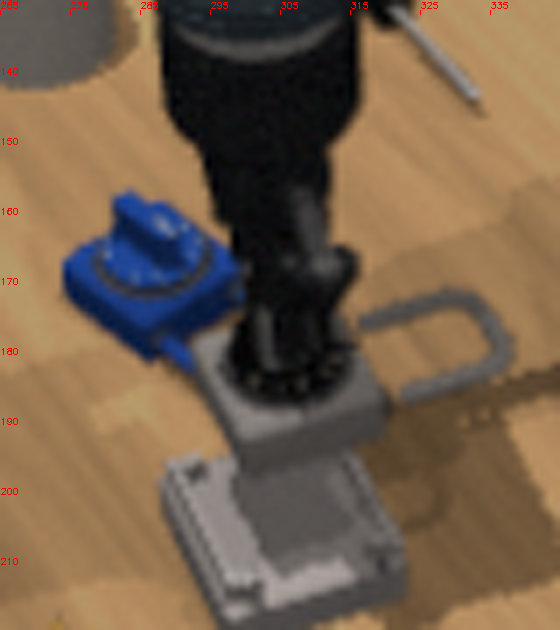

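Lock is clear of the jig, level, shackle out. Raise and carry to the mat.

Call:
drive_tool(
  commands=[
    [0,0,-0.015,0,0.003,0,1],
    [0,0,-0.02,0,0.003,0,1],
    [0,0,-0.02,0,0,0,1],
    [-0.005,-0.008,-0.01,0,0,0,1],
    [-0.01,-0.015,0,0,0,0,1],
    [-0.012,-0.018,0,0,0,0,1],
    [-0.012,-0.018,0,0,0,0,1],
    [-0.012,-0.018,0,0,0,0,1],
    [-0.012,-0.018,0,0,0,0,1],
    [-0.012,-0.018,0,0,0,0,1],
  ],
)

```text
time_s: 18.77
eef_pos: [0.5444, 0.1101, 0.1829]
tool_rot: [-3.13, 0.234, 0.029]
wrist_force: [1.0, -0.8, -4.8]
grip_width: 0.0105
```

Run:
```python
from h import *
to(.457,.311,.195,-1.715)
```

```text
t 18.77 pos [0.5444 0.1101 0.1829] jaw -1.7201 w 0.0105 F [ 1.  -0.8 -4.8] M [ 0.008 -0.077  0.004] j6 1.714
shift now-axes [-0.1165 -0.1857 -0.0096] after-turn axes [-0.1153 -0.1863 -0.0121] turn [-0.0019  0.0186 -0.0051]
```

Call:
drive_tool(
  commands=[
    [-0.012,-0.018,-0.002,0,0.006,0,1],
    [-0.012,-0.018,-0.002,0,0.006,0,1],
    [-0.012,-0.018,-0.002,0,0,0,1],
    [-0.012,-0.018,-0.002,0,0,0,1],
    [-0.012,-0.018,-0.002,0,0,0,1],
    [-0.01,-0.016,0,0,0,0,1],
    [-0.006,-0.01,0,0,0,0,1],
    [-0.003,-0.004,0,0,0,0,1],
    [0,0,0,0,0,0,1],
  ],
)

```text
time_s: 19.52
eef_pos: [0.4572, 0.2595, 0.1812]
tool_rot: [-3.132, 0.217, 0.052]
wrist_force: [0.5, -0.8, -5.3]
grip_width: 0.0101
```

Run:
```python
from h import *
to(.457,.311,.195,-1.715)
```

```text
t 19.52 pos [0.4572 0.2595 0.1812] jaw -1.7091 w 0.0101 F [ 0.5 -0.8 -5.3] M [-0.038 -0.138 -0.015] j6 1.999
shift now-axes [-0.0077 -0.051  -0.0135] after-turn axes [-0.0076 -0.0509 -0.0138] turn [0.0004 0.0334 0.0059]
```

Call:
drive_tool(
  commands=[
    [-0.002,-0.015,-0.005,0,0.015,0,1],
    [-0.002,-0.015,-0.005,0,0.012,0,1],
    [-0.001,-0.01,-0.003,0,0.006,0,1],
    [0,-0.004,0,0,0,0,1],
    [0,0,0,0,0,0,1],
    [0,0,0,0,0,0,1],
  ],
)

```text
time_s: 20.02
eef_pos: [0.4549, 0.3033, 0.1902]
tool_rot: [3.128, -0.215, -0.01]
wrist_force: [-0.4, -1.0, -3.7]
grip_width: 0.0104
```

Run:
```python
from h import *
to(.457,.311,.195,-1.715)
```

```text
t 20.02 pos [0.4549 0.3033 0.1902] jaw -1.7082 w 0.0104 F [-0.4 -1.  -3.7] M [-0.005 -0.066 -0.002] j6 2.095
shift now-axes [ 0.001  -0.0079 -0.0049] after-turn axes [ 0.0009 -0.008  -0.0048] turn [0.0062 0.0057 0.0067]
```

Call:
drive_tool(
  commands=[
    [0.001,-0.005,-0.002,0.005,0.004,0,1],
    [0,-0.002,0,0,0,0,1],
    [0,0,0,0,0,0,1],
    [0,0,0,0,0,0,1],
  ],
)

```text
time_s: 20.35
eef_pos: [0.4576, 0.3082, 0.1913]
tool_rot: [3.131, -0.22, -0.005]
wrist_force: [-0.1, 1.0, -5.5]
grip_width: 0.0104
```

Run:
```python
from h import *
to(.457,.311,.195,-1.715)
cv2.imwrite('pics/top14.png',get_image('top')[:,:,::-1])
crop('scene',340,130,150,170,4,'s14.png')
```

```text
t 20.35 pos [0.4576 0.3082 0.1913] jaw -1.711 w 0.0104 F [-0.1  1.  -5.5] M [-0.06  -0.035  0.001] j6 2.102
shift now-axes [-0.001  -0.0027 -0.0038] after-turn axes [-0.001  -0.0027 -0.0037] turn [0.0026 0.003  0.004 ]
```

View pics/top14.png

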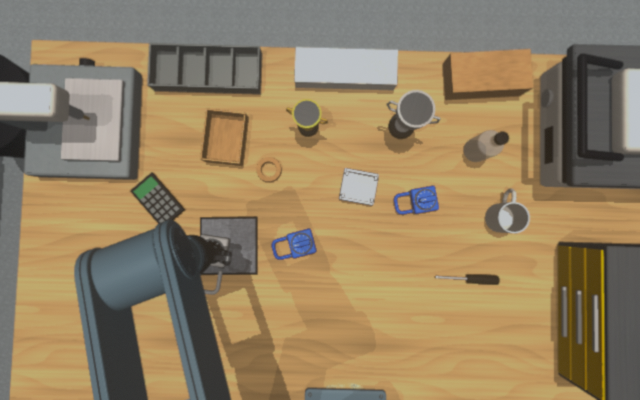

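View pics/s14.png

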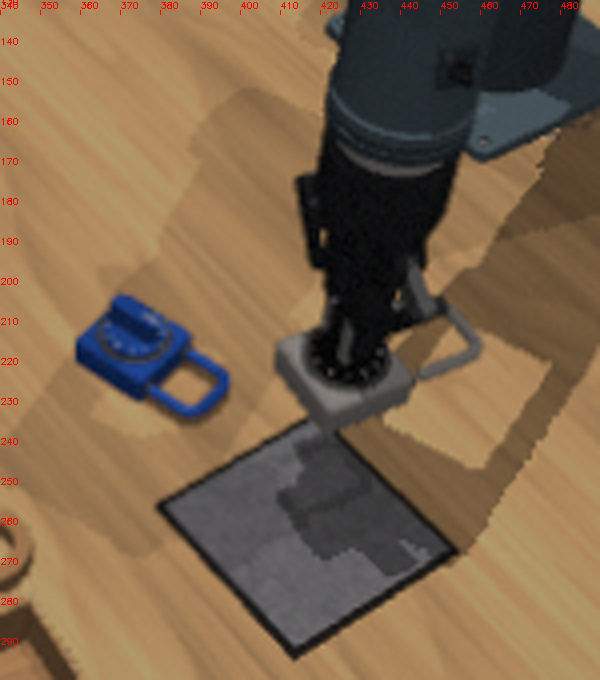

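Run:
```python
from h import *
x=np.array([np.cos(YAW),np.sin(YAW)]);y=np.array([-x[1],x[0]])
c=np.array([.4565,.3085]); 
for z in(.152,.180): print([proj('scene',[[*(c+a*x+b*y),z]])[0].round(1) for a,b in((-.032,.032),(.032,.032),(.032,-.032))])
print('bow',proj('scene',[[*(c-.0905*x),.166]]),proj('top',[[*(c-.0905*x),.166]]))
```

```text
[array([441.2, 230.9]), array([419. , 239.2]), array([405.9, 220.9])]
[array([443.2, 223.7]), array([420.7, 232. ]), array([407.3, 213.6])]
bow [[454.62910069 211.22168791]] [[205.08538079 290.96512687]]
```

Run:
```python
from h import *
to(.457,.311,.195,-1.715); print(abs(sense()['qvel']).max())
print(close_job())
```

```text
t 20.45 pos [0.4574 0.3082 0.1912] jaw -1.7109 w 0.0106 F [-0.5  0.5 -4.7] M [ 0.007 -0.051  0.021] j6 2.102
shift now-axes [-0.0008 -0.0027 -0.0038] after-turn axes [-0.0008 -0.0027 -0.0038] turn [0.0027 0.0032 0.0041]
0.0037812210615749543
the job is handed in; nothing more can be done
None
```

The padlock opens, and I handed the job in at 20.45 s with the open lock held over the middle of the mat.

- **Dial:** I turned it about 2.1 rad clockwise in the jig. The top view then showed the nose pointing straight at the shackle.
- **Shackle:** I pulled it until it would not move further (about 14 N on the wrist). The bow moved about 18 mm in the top view.
- **Lift and hold:** I lifted the lock by the dial grip. At the end it was about 3 mm from the measured mat centre, tilted no more than about 0.004 rad, with its underside about 15 cm above the bench by calculation.
- **Other things on the bench:** none had visibly moved in the last top view.

Two readings were slightly off. The grip opening read 10.4 mm on the 12 mm bar, and the final case corners sat about 2 px from where I projected them. I put that down to calibration error.

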